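Open the sanitiser bottle in its stand

ROBOT

A 7-joint arm with a two-finger parallel gripper is mounted at the origin on the work surface. World frame = base frame: x ahead of the robot, y to its left, z up, the work surface at z = 0. Lengths are in m, angles in rad, forces in N, time in s.
With the tool pointing down it reaches from about 0.425 to 0.925 m from the base axis. Payload 6.8 kg.
Tool frame: the origin (TCP) lies midway between the tips of the shut fingers; the grasp point (between the pads) lies 19 mm behind it; z points along the fingers, y is the line along which they close (so a half turn about z gives the same grasp; the last joint's range is limited). The gripper opens to 85 mm and grips with 20 to 120 N. Pads are 22 mm wide; open, the fingers measure 114 mm over their backs; the gripper's body (76 mm by 85 mm) begins 54 mm behind the grasp point. The pads swing forward as they close: fully open they stand 13 mm farther back than shut.
Start: joints at [-1.45, 0.477, 0.022, 1.555, -0.011, 1.109, -0.083], TCP at [0.153, 0.657, 0.231] pointing down, gripper open.
Joint ranges: [-2.96, 2.96], [-0.34, 2.1], [-1.41, 1.46], [0.24, 2.44], [-1.37, 4.51], [0.17, 1.92], [-2.96, 2.96]. Speed limits (rad/s): [2.39, 2.39, 3.14, 3.14, 3.14, 3.14, 3.14].

INTERFACE

Orientations are given as a unit quaternion [w, x, y, z].
In Python, from station import * gives the robot as it stands.
- The arm moves only by the shell command python3 -m creep 'ROWS' [FORCE]. ROWS is JSON, a list of rows, each a list of 7 numbers: the gripper command: -1 is shut, 1 is fully open, values between are in proportion, then the shift along the world's x, y, z in mm, then the turn, a rotation vector about the world's x, y, z in rad. A call has 1 to 5 rows; each row shifts and turns the commanded pose from where the row before left it; what a row does not reach is not made up. A row lasts 1/8 s, in which the tool goes at most 62.5 mm and 10.7 degrees, less where a joint would pass 70% of its speed; a pose out of reach is approached as far as the arm can. A call is refused whole if a number of a shift passes 62.5 or a number of a turn 0.188, either way. A call with a gripper value outside its range is refused whole. The fingers move at their own pace and stop on an object; FORCE is the grip in N (left out, the last holds). Time passes only in rows, so rows that do not move let the fingers close. It gives the time, the measured TCP pose, the force, the opening and the grip force at its end, in the units of the state.
- get_obs(): the state, without advancing time (a new reading comes with each control period).
- read_camera(name): name is "side" or "top" or "wrist"; returns (picture, depth): 420x560x3 uint8, red, green, blue; 420x560 float32, m along the optical axis (not along the pixel's ray), 0 where there is no reading.
- camera_params(name): a dict with "intrinsics" (3x3 intrinsics, pixels), "cam_to_world" (4x4, takes a point from camera to world coordinates); the wrist camera has in their place "mount" (4x4, takes a point from camera to tool coordinates, whose origin is the TCP and whose axes are the flange's). Camera axes: x right, y up, looking along -z (the intrinsics and any distortion apply to the point x, -y, -z); pixel columns grow to the right and rows downward; lengths in m; the calibration is good to about 2 mm. The wrist camera is an equidistant fisheye: a pixel r from the principal point sees the ray r / f radians off the axis. A picture is of the moment at which its call begins: read the wrist's pose just before it. camera_params takes no time and is no camera call.
- hand_in(): hands the job in; it is judged then, once.
The state is a dict: "t": time; "q": joint angles; "joint_vel": joint speeds; "joint_torque": joint torques, N m; "eef_pos": TCP position; "tool_rot": TCP orientation; "contact_force": force on the tool from outside, world axes, zero at the start; "torque": the same for the moment, N m; "gripper_width": opening from 0.0 (shut) to 1.0 (fully open); "grasp_force": force on a finger pad.
Only numpy, scipy, OpenCV 4.12 (cv2) and the standard library are available. Lean on these libraries where they do the work, as an engineer would, in place of code of your own. Each camera call takes 0.05 s, during which the arm holds its last target. There are 200 camera calls.

TASK

Stand the square sanitiser bottle, still closed, fully down in the raised square socket of the opening stand, keeping it upright. There, press its push-and-turn cap down, twist it about a quarter turn counter-clockwise (seen from above) and lift it straight off. Finish while still holding the cap in the gripper, about 8 cm above where it sat and over the open bottle; leave the other things on the table where they are.

Things in the scene. Friction and masses are not known exactly. Their poses are not given: they have to be found in the camera images.
- bottle_center (a point): Loose white plastic bottle: square body 64 x 64 mm, 92 mm high, round shoulder to 98 mm, neck 32 mm wide to 120 mm. Starts upright on the table, closed, 0.25 to 0.5 kg. Point on its axis 60 mm above its underside; z up, x and y square to its sides. It fits the stand in any of four quarter turns. The closed cap carries its weight: it can be lifted and set down by the cap's bar.
- cap_center (a point): The bottle's white cap, 40 g: ribbed skirt 57 mm wide, 34 mm high, flat top, and on it an upright grip bar 48 mm long, 14 mm wide, 26 mm high. Point on the axis 30 mm above the lower rim, 4 mm below the flat top, 30 mm below the bar's top. z up, x along the bar, y across it. Closed, it is 76 mm above bottle_center, the bar along the bottle's x (within 5 degrees).
- cap_rim (a point): Centre of the cap's lower rim, 30 mm below cap_center. How it locks: press straight down over 4 mm against a spring (8 N at 4 mm; bottoms at 8 mm, 12 N) and, still pressing, turn counter-clockwise seen from above. Free beyond 50 degrees, stop near 120; never turns clockwise. Free, it lifts straight up; 35 mm clears the neck and its spring plunger.
- stand_seat (a point): Steel opening stand fixed to the table: base plate 100 x 100 mm, short column, and a square socket with its floor 50 mm above the table. Point at the socket floor's centre; z up, x and y square to its sides. Socket 69 x 69 mm inside, walls 16 mm high and 3 mm thick, flaring above to a mouth of about 82 mm, 23 mm above the floor. It keeps the bottle from turning more than about 5 degrees.
- jar_center (a point): Bystander: round closed white plastic jar, 68 mm in diameter, 102 mm high; point on its axis half-way up.
- cutter_center (a point): Bystander: steel ring cutter, 60 mm in diameter, 30 mm high; point at its centre.
- pin_center (a point): Bystander: wooden rolling pin 26 mm thick, about 240 mm long, lying; point at its centre.
- tub_center (a point): Bystander: clear plastic tub, 100 x 85 x 60 mm; point at its centre.
- loaf_center (a point): Bystander: cardboard loaf mould lined with pastry, 200 x 90 x 65 mm; point at its centre.
- palette_center (a point): Bystander: kitchen spatula lying on the table, about 280 mm long; point at its middle.
- bowl_center (a point): Bystander: steel bowl, 120 mm in diameter, 50 mm high; point at its centre.
Not all that is in view belongs to the job. What is shaped like the part that bears bottle_center but green or orange is not meant.

How it is judged:
On the way, in this order (a step that is already met when the one before it is completed fails the run):
1. the closed bottle stands fully down and upright in the stand's socket (horizontal distance between bottle_center and stand_seat below 0.008 m and z of bottle_center in the frame of stand_seat between 0.055 and 0.0645 m and angle between bottle_center's own z axis and vertical below 0.08 rad and angle between the x axis of cap_center and the x axis of bottle_center, either way round below 0.25 rad and z of cap_center in the frame of bottle_center below 0.08 m), for 0.2 s.
2. on the bottle in the stand, the cap is pressed down while it is turned (horizontal distance between bottle_center and stand_seat below 0.008 m and z of bottle_center in the frame of stand_seat between 0.055 and 0.0645 m and angle between bottle_center's own z axis and vertical below 0.08 rad and angle between the x axis of cap_center and the x axis of bottle_center, either way round between 0.3 and 0.72 rad and z of cap_center in the frame of bottle_center below 0.0737 m).
3. the cap has been twisted out of its catch on the bottle in the stand (horizontal distance between bottle_center and stand_seat below 0.008 m and z of bottle_center in the frame of stand_seat between 0.055 and 0.0645 m and angle between bottle_center's own z axis and vertical below 0.08 rad and angle between the x axis of cap_center and the x axis of bottle_center, either way round above 0.75 rad and z of cap_center in the frame of bottle_center below 0.09 m), for 0.05 s.
At the end, for the whole second after the job is handed in: The bottle stands fully down (within 4.5 mm) and upright in the socket; the cap is off it, held still by the fingers alone 50 to 130 mm above where it sat, its axis within 40 mm of the bottle's (horizontal distance between bottle_center and stand_seat below 0.008 m and z of bottle_center in the frame of stand_seat between 0.055 and 0.0645 m and angle between bottle_center's own z axis and vertical below 0.08 rad and z of cap_center in the frame of bottle_center between 0.126 and 0.206 m and horizontal distance between cap_center and bottle_center below 0.04 m and contact force between cap and the fingers above 0.5 N and contact force between cap and bottle below 0.1 N and linear speed of cap below 0.03 m/s); the arm keeps its last pose, push and grip.
It fails at once if the bottle is tipped by more than 35 degrees (angle between bottle_center's own z axis and vertical above 0.61 rad).
It fails at once if another thing on the table is shifted by more than 50 mm (distance of any of jar_center, cutter_center, pin_center, tub_center, loaf_center, palette_center, bowl_center from where it was at the start of the episode above 0.05 m).
It also fails if it takes over 51 s, if anything falls off the work surface, if the arm or the gripper's body presses on something with over 40 N, if the wrist force passes 120 N, or if a joint passes its speed limit or range.

## Working session

There is one attempt and no reset: what is moved stays moved. The work goes in short steps, Python scripts to look and compute and a shell command to move; the robot and the scene stay as the last step left them, time stands still between calls to the robot, and variables do not carry over. Pictures are saved under pics/ and viewed, at most 10 in all, crops included, and the job is handed in when it is done.

```bash
mkdir -p pics; ls
cat > h.py <<'E'
from station import *
import numpy as np, cv2
def P(name): return camera_params(name)
def pts(name,depth):
    c=P(name);K=np.array(c["intrinsics"]);T=np.array(c["cam_to_world"])
    v,u=np.mgrid[:420,:560]
    x=(u-K[0,2])/K[0,0]*depth;y=(v-K[1,2])/K[1,1]*depth
    p=np.stack([x,-y,-depth],-1)
    return p@T[:3,:3].T+T[:3,3]
E
python3 - <<'E'
from h import *
print(get_obs()); 
for n in("top","side"): 
    im,d=read_camera(n); cv2.imwrite(f"pics/{n}0.png",im[:,:,::-1]); np.savez(f"pics/{n}0.npz",im=im,d=d); print({k:np.round(v,3).tolist() if not isinstance(v,str) else v for k,v in P(n).items()})
E
```

```text
pics
{'t': 0.0, 'q': array([-1.4501309 ,  0.47780796,  0.0223456 ,  1.55647256, -0.01150925,
        1.10927447, -0.08309921]), 'joint_vel': array([-0.00043174, -0.00206211,  0.00084761,  0.00022988, -0.00154981,
        0.00019703,  0.00138931]), 'joint_torque': array([-3.05893730e-05, -5.96457803e+01,  1.60773687e+00, -2.81202382e+01,
        1.24477889e-02,  9.09321418e-03, -1.57942719e-05]), 'eef_pos': array([0.15295405, 0.65682968, 0.23031163]), 'tool_rot': array([-3.91985643e-05,  1.14127036e-01,  9.93465741e-01, -9.16233934e-04]), 'contact_force': array([-0.43649079, -0.08167551, -0.42378489]), 'torque': array([ 0.04557906, -0.02961224, -0.00808477]), 'grasp_force': 0.0, 'gripper_width': 1.005895440873353}
{'intrinsics': [[412.55, 0.0, 277.22], [0.0, 412.55, 212.427], [0.0, 0.0, 1.0]], 'cam_to_world': [[-0.01, 0.974, -0.226, 0.318], [-1.0, -0.009, 0.005, 0.052], [0.003, 0.226, 0.974, 1.166], [0.0, 0.0, 0.0, 1.0]]}
{'intrinsics': [[416.118, 0.0, 274.713], [0.0, 416.118, 201.852], [0.0, 0.0, 1.0]], 'cam_to_world': [[0.917, 0.257, -0.305, 0.19], [-0.399, 0.562, -0.725, -0.782], [-0.014, 0.786, 0.618, 0.821], [0.0, 0.0, 0.0, 1.0]]}
```

View pics/top0.png

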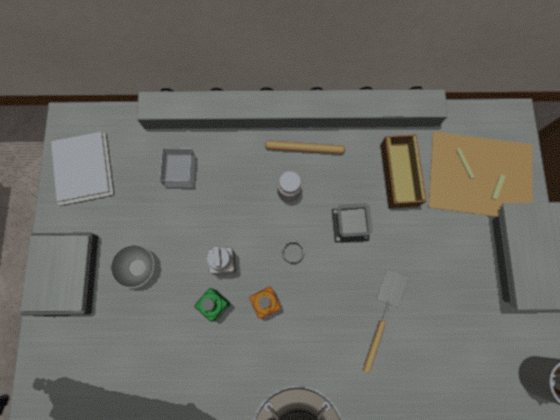

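View pics/side0.png

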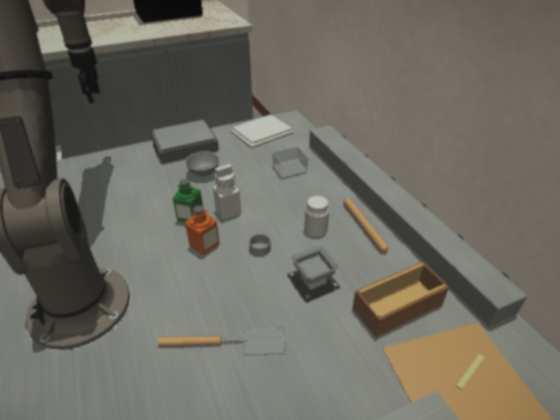

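Candidates: white square bottle with bar cap at top-view (220,260); round jar at (290,183), with no bar; green (211,304) and orange (265,302) bottles, excluded by colour. The white one at (220,260) fits. The stand is at (351,222). I'll confirm with an enlarged crop and measure.

Run:
```python
from h import *
z=np.load("pics/top0.npz");im,d=z["im"],z["d"];W=pts("top",d)
a=cv2.resize(im[225:295,185:255],(560,560),interpolation=cv2.INTER_CUBIC)[:400+160]
z2=np.load("pics/side0.npz")
b=cv2.resize(z2["im"][160:225,200:250],None,fx=4.6,fy=4.6,interpolation=cv2.INTER_CUBIC)
o=np.zeros((560,795,3),np.uint8);o[:,:560]=a;o[:b.shape[0],560:560+b.shape[1]]=b[:,:235];
s=cv2.resize(im[195:250,322:380],(235,223));o[-223:,560:]=s
cv2.imwrite("pics/crop.png",o[:,:,::-1])
def rep(n,m):
    p=W[m]
    if len(p)<4: print(n,len(p));return
    r=cv2.minAreaRect(p[:,:2].astype(np.float32)*1000);print(n,len(p),p.mean(0).round(4),np.round(r[0],1),np.round(r[1],1),round(r[2],1))
v,u=np.mgrid[:420,:560]
roi=lambda u0,u1,v0,v1:(u>=u0)&(u<u1)&(v>=v0)&(v<v1)
B=roi(195,245,235,285);Z=W[...,2]
print(np.histogram(Z[B],bins=np.arange(0,.2,.01)))
for lo,hi in((.155,.18),(.122,.15),(.08,.1)): rep((lo,hi),B&(Z>lo)&(Z<hi))
S=roi(325,378,198,248)
for lo,hi in((.04,.056),(.062,.09),(.004,.02)): rep(("stand",lo,hi),S&(Z>lo)&(Z<hi))
np.set_printoptions(linewidth=250)
print((Z[240:284:1,200:244:1]*1000).astype(int)[:, ::2])
```

```text
(array([1015,   12,   13,   12,   17,   14,   20,   17,   62,  129,    8,
         14,   14,  113,  160,   11,  113,    3,    0]), array([0.  , 0.01, 0.02, 0.03, 0.04, 0.05, 0.06, 0.07, 0.08, 0.09, 0.1 ,
       0.11, 0.12, 0.13, 0.14, 0.15, 0.16, 0.17, 0.18, 0.19]))
(0.155, 0.18) 125 [0.442  0.1946 0.1655] [442.6 195.2] [47.4 13.9] 5.1
(0.122, 0.15) 285 [0.4408 0.1928 0.1396] [442.3 194.2] [52.9 54.9] 21.2
(0.08, 0.1) 191 [0.434  0.1855 0.0913] [442.8 195.5] [64.  64.5] 6.1
('stand', 0.04, 0.056) 583 [ 0.5537 -0.1653  0.0501] [ 550.7 -162.7] [71.9 73. ] 3.5
('stand', 0.062, 0.09) 415 [ 0.5538 -0.1668  0.0706] [ 551.5 -163.6] [89.5 88.8] 3.2
('stand', 0.004, 0.02) 389 [ 0.5339 -0.1477  0.0066] [ 556.6 -165.6] [149.3 143. ] 88.1
[[   0   -1    1    2    3    2   -4    0   -3    2    2    0    0    1    3    0    1   -2    4    2   -1    1]
 [   0    2    4    1    0    0    2    0    4   -2    3 1166    1    0    1    2    1   -3    1   -1    0    3]
 [   0    0   -1    4    0    4    0    0   -1    0   -4   -3    0    3    1    0   -1    1    1    1    2    2]
 [   0    0   -2   -1   
[... 3909 characters left out ...]
   -1    4    2   -2]
 [  -3   -3    0   -2    2   -2   -2   -2    0    0    2   -1    0    2   -1    0    4    0    0    0    0   -2]
 [   1    0    0    0    0    0    0    2   -2    3    2   -1   -4   -2    0    4   -2    0    0    0    4    0]
 [   0   -5   -2    1    0    1    3    2   -1    2    0    0    0    1    1   -2   -1   -2    0   -1    4    0]
 [   0    0    0    1    0    1    2    0   -1    0   -5    0    0    4    4    1    0    0    2    0   -3    0]
 [   4    2    3    1    0    0    0    0   -1    5    1    4    0    2    3    5    1    0    0    0    2    4]
 [   1    2    1   -2    0    0   -2   -3    0    5    0    4    1   -2    3   -2    1    5    0   -1   -2    0]]
```

View pics/crop.png

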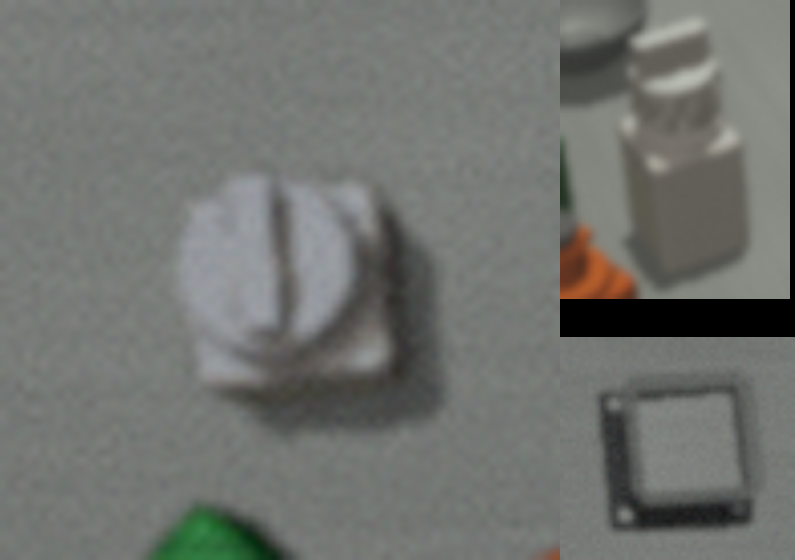

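The crop shows the upright white bottle with a bar cap, its bar at crop (250,255) running up the image at about 5°. The empty socket is square-on at about 3°. I'm going above the bottle with the tool yawed clockwise, so the wrist has room for the twist later.

```bash
python3 -m creep '[[1,18,-29,0,0,0,-0.177],[1,18,-29,0,0,0,-0.177],[1,18,-29,0,0,0,-0.177],[1,18,-29,0,0,0,-0.177],[1,18,-29,0,0,0,-0.177]]' 80 >/dev/null
python3 -m creep '[[1,18,-29,0,0,0,-0.177],[1,18,-29,0,0,0,-0.177],[1,18,-29,0,0,0,-0.177],[1,18,-29,0,0,0,-0.177],[1,18,-29,0,0,0,-0.177]]' >/dev/null
python3 -m creep '[[1,18,-29,0,0,0,-0.177],[1,18,-29,0,0,0,-0.177],[1,18,-29,0,0,0,-0.177],[1,18,-29,0,0,0,-0.177],[1,18,-29,0,0,0,-0.177]]' 
python3 -m creep '[[1,18,-27,0,0,0,-0.17],[1,0,0,0,0,0,0],[1,0,0,0,0,0,0]]'
cat >> h.py <<'E'
from scipy.spatial.transform import Rotation as Ro
def st():
    o=get_obs();w=o["tool_rot"];R=Ro.from_quat([w[1],w[2],w[3],w[0]]).as_matrix()
    print("t",round(o["t"],2),"p",(o["eef_pos"]*1000).round(1),"yaw_y",np.degrees(np.arctan2(R[1,1],R[0,1])).round(2),"z",R[:,2].round(4),"F",o["contact_force"].round(1),"T",o["torque"].round(2),"g",round(o["gripper_width"],3),round(o["grasp_force"],1),"q",o["q"].round(2))
    return o,R
E
python3 - <<'E'
from h import *
st()
im,d=read_camera("wrist");cv2.imwrite("pics/w1.png",im[:,:,::-1]);np.savez("pics/w1.npz",im=im,d=d)
c=P("wrist");print({k:np.round(v,3).tolist() if not isinstance(v,str) else v for k,v in c.items()})
E
```

```text
t: 1.98
eef_pos: [0.4233, 0.2213, 0.2312]
tool_rot: [0.0, 0.992, 0.126, -0.0]
contact_force: [1.2, 0.8, -0.1]
gripper_width: 0.999
grasp_force: 0.0
t: 2.35
eef_pos: [0.4406, 0.1959, 0.2311]
tool_rot: [0.0, 0.999, 0.045, -0.0]
contact_force: [-0.4, 0.4, -0.3]
gripper_width: 1.0
grasp_force: 0.0
t 2.35 p [440.6 195.9 231.1] yaw_y -84.86 z [-6.e-04 -1.e-04 -1.e+00] F [-0.4  0.4 -0.3] T [ 0.03 -0.07  0.03] g 1.0 0.0 q [-1.19  0.18  0.73  2.04 -0.15  0.97 -1.86]
{'intrinsics': [[325.192, 0.0, 277.554], [0.0, 325.192, 209.527], [0.0, 0.0, 1.0]], 'mount': [[-0.0, 0.957, 0.289, 0.073], [1.0, -0.0, 0.0, -0.0], [0.0, 0.289, -0.957, -0.142], [0.0, 0.0, 0.0, 1.0]]}
```

View pics/w1.png

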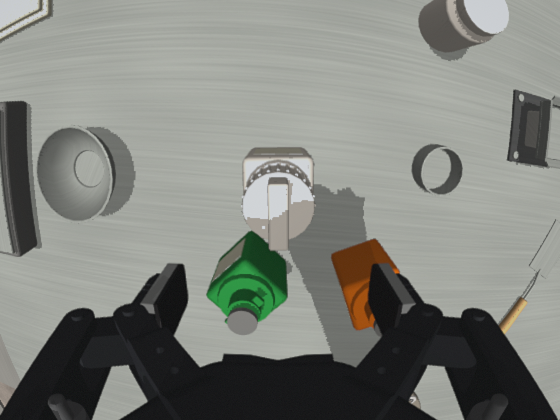

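The wrist view shows the cap bar at (278,213), centred between the open fingers (at about x=175 and x=385) and aligned with them. The green (247,285) and orange (365,285) bottles are nearer the robot. Checking the numbers.

```bash
cat >> h.py <<'E'
def wpts(d,o,R):
    c=P("wrist");K=np.array(c["intrinsics"]);M=np.array(c["mount"])
    v,u=np.mgrid[:420,:560];x=(u-K[0,2])/K[0,0];y=(v-K[1,2])/K[1,1];r=np.hypot(x,y)+1e-9
    s=np.tan(np.minimum(r,1.4))/r
    p=np.stack([x*s*d,-y*s*d,-d],-1)@M[:3,:3].T+M[:3,3]
    return p@R.T+o["eef_pos"]
E
python3 - <<'E'
from h import *
o,R=st();z=np.load("pics/w1.npz");W=wpts(z["d"],o,R);Z=W[...,2]
v,u=np.mgrid[:420,:560]
B=(u>235)&(u<325)&(v>140)&(v<255)
for lo,hi in((.16,.175),(.134,.146),(.086,.096)):
    m=B&(Z>lo)&(Z<hi)&(z["im"].std(-1)<25);m=cv2.erode(m.astype(np.uint8),np.ones((2,2)))>0
    p=W[m];r=cv2.minAreaRect(p[:,:2].astype(np.float32)*1000);print(lo,len(p),p[:,2].mean(),np.round(r[0],1),np.round(r[1],1),round(r[2],1))
t=np.load("pics/top0.npz");W=pts("top",t["d"]);im=t["im"].astype(int)
for n,m in(("green",(im[...,1]>im[...,0]+40)),("orange",(im[...,0]>im[...,2]+80)&(im[...,0]>im[...,1]+50))):
    m&=(W[...,2]>.03)&(W[...,0]<.45)&(W[...,2]<.3);print(n,W[m].min(0),W[m].max(0))
E
```

```text
t 2.4 p [440.5 196.3 231.1] yaw_y -84.82 z [-5.e-04  0.e+00 -1.e+00] F [-0.3  0.2  0.2] T [-0.02 -0.02 -0.02] g 0.999 0.0 q [-1.19  0.18  0.73  2.04 -0.15  0.97 -1.86]
0.16 1317 0.1657213384222344 [444.8 196.5] [48.2 13.2] 5.3
0.134 2461 0.139904468649695 [446.  196.5] [52.6 53.9] 5.0
0.086 766 0.09117847735741079 [462.2 197.9] [28.9 63.5] 3.1
green [0.29123562 0.17678402 0.08604522] [0.36836866 0.25761131 0.12414742]
orange [0.29727134 0.04427017 0.08772342] [0.3693647 0.1181819 0.1139774]
```

```bash
python3 -m creep '[[1,3.5,0,-25,0,0,0],[1,0,0,-25,0,0,0],[1,0,0,-22,0,0,0],[1,0,0,-15,0,0,0],[1,0,0,0,0,0,0]]' 80
python3 -m creep '[[-1,0,0,0,0,0,0],[-1,0,0,0,0,0,0],[-1,0,0,0,0,0,0],[-1,0,0,0,0,0,0],[-1,0,0,0,0,0,0]]' 80
python3 -m creep '[[-1,0,0,0,0,0,0],[-1,0,0,0,0,0,0]]' 80; python3 -c 'from h import *;st()'
```

```text
t: 3.02
eef_pos: [0.4438, 0.1956, 0.1435]
tool_rot: [0.001, 0.999, 0.045, -0.001]
contact_force: [-0.3, -0.1, 0.1]
gripper_width: 1.0
grasp_force: 0.0
t: 3.65
eef_pos: [0.4448, 0.1957, 0.1447]
tool_rot: [-0.0, 0.999, 0.044, 0.0]
contact_force: [-0.4, -0.7, 3.8]
gripper_width: 0.145
grasp_force: 79.7
t: 3.9
eef_pos: [0.4448, 0.1957, 0.1445]
tool_rot: [-0.0, 0.999, 0.044, 0.0]
contact_force: [-0.7, 0.9, 3.9]
gripper_width: 0.144
grasp_force: 79.7
t 3.9 p [444.8 195.7 144.5] yaw_y -84.96 z [ 4.e-04  5.e-04 -1.e+00] F [-0.7  0.9  3.9] T [ 0.24  0.16 -0.01] g 0.144 79.7 q [-1.1   0.33  0.68  2.12 -0.29  0.78 -1.72]
```

```bash
python3 -m creep '[[-1,0,0,8,0,0,0],[-1,0,0,20,0,0,0],[-1,0,0,30,0,0,0],[-1,0,0,30,0,0,0],[-1,0,0,22,0,0,0]]' 
python3 -m creep '[[-1,5,-16,0,0,0,0],[-1,8,-26,0,0,0,0],[-1,11,-36,0,0,0,0],[-1,11,-36,0,0,0,0],[-1,11,-36,0,0,0,0]]' >/dev/null
python3 -m creep '[[-1,11,-36,0,0,0,-0.01],[-1,10,-33,0,0,0,-0.01],[-1,7,-24,0,0,0,-0.01],[-1,4,-15,0,0,0,0],[-1,0,0,0,0,0,0]]'
python3 -m creep '[[-1,0,0,0,0,0,0],[-1,0,0,0,0,0,0]]' >/dev/null
python3 - <<'E'
from h import *
o,R=st()
im,d=read_camera("wrist");cv2.imwrite("pics/w2.png",im[:,:,::-1]);np.savez("pics/w2.npz",im=im,d=d)
W=wpts(d,o,R);Z=W[...,2];m0=(W[...,0]>.48)&(W[...,0]<.64)&(W[...,1]<-.09)&(W[...,1]>-.24)
for lo,hi in((.045,.056),(.064,.08),(.003,.02)):
    m=m0&(Z>lo)&(Z<hi);p=W[m]
    if len(p)<9: print(lo,len(p));continue
    r=cv2.minAreaRect(p[:,:2].astype(np.float32)*1000);print(lo,len(p),p[:,2].mean(),np.round(r[0],1),np.round(r[1],1),round(r[2],1))
E
```

```text
t: 4.53
eef_pos: [0.4442, 0.1947, 0.2551]
tool_rot: [0.0, 0.999, 0.044, -0.0]
contact_force: [0.4, -0.5, -4.8]
gripper_width: 0.14
grasp_force: 78.8
t: 5.78
eef_pos: [0.5212, -0.0653, 0.253]
tool_rot: [0.001, 1.0, 0.027, -0.001]
contact_force: [0.9, 0.1, -5.1]
gripper_width: 0.144
grasp_force: 78.8
t 6.03 p [522.2 -61.7 253.9] yaw_y -86.62 z [-8.e-04  3.e-04 -1.e+00] F [ 0.6 -0.1 -4.3] T [ 0.   -0.02 -0.01] g 0.142 78.8 q [-0.73  0.28  0.89  1.93 -0.25  1.05 -1.25]
0.045 3603 0.04998736190399279 [ 552.6 -164.6] [69.4 66.9] 3.5
0.064 2660 0.07053469935873963 [ 553.3 -162.7] [88.1 90.1] 3.4
0.003 1450 0.005945780750662375 [ 575.9 -137.9] [ 80.6 133.1] 52.1
```

View pics/w2.png

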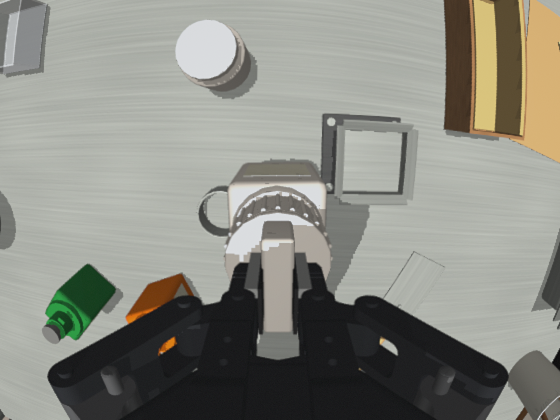

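The wrist view shows the socket at (375,160) and the bottle hanging upright at (278,210). The socket centre measures about (553,-163), yaw 3.4°, which agrees with the top view. Moving over it.

```bash
python3 -m creep '[[-1,5,-16,0,0,0,0],[-1,9,-30,0,0,0,0],[-1,9,-30,0,0,0,0],[-1,6,-18,0,0,0,0],[-1,2,-7,0,0,0,0]]'  >/dev/null
python3 -m creep '[[-1,0,0,0,0,0,0],[-1,0,0,-5,0,0,0],[-1,0,0,-5,0,0,0],[-1,0,0,0,0,0,0],[-1,0,0,0,0,0,0]]'
python3 - <<'E'
from h import *
o,R=st()
im,d=read_camera("wrist")
W=wpts(d,o,R);Z=W[...,2];e=W-o["eef_pos"]
p=W[(abs(e[...,0])<.09)&(abs(e[...,1])<.05)&(Z>.18)&(Z<.206)]
print(len(p),np.percentile(p,[1,50,99],axis=0).round(4)); f=p[p[:,0]>p[:,0].max()-.006]
r=cv2.minAreaRect(p[:,:2].astype(np.float32)*1000);print(r)
for n in("side",):
    im,d=read_camera(n);cv2.imwrite("pics/s2.png",cv2.resize(im[140:320,240:420],(600,600),interpolation=cv2.INTER_CUBIC)[:,:,::-1])
E
```

```text
t: 7.32
eef_pos: [0.5536, -0.1634, 0.2443]
tool_rot: [-0.0, 1.0, 0.029, 0.0]
contact_force: [-0.7, -1.0, -4.2]
gripper_width: 0.144
grasp_force: 78.8
t 7.33 p [ 553.6 -163.4  244.3] yaw_y -86.67 z [ 0.  0. -1.] F [-0.7 -1.  -4.2] T [ 0.01 -0.03  0.05] g 0.144 78.8 q [-0.48  0.4   0.86  1.82 -0.34  1.08 -1.  ]
2556 [[ 0.5573 -0.193   0.181 ]
 [ 0.5796 -0.1602  0.1905]
 [ 0.5868 -0.1302  0.198 ]]
((569.3739013671875, -161.3791961669922), (32.76285171508789, 64.63118743896484), 4.099193572998047)
```

View pics/s2.png

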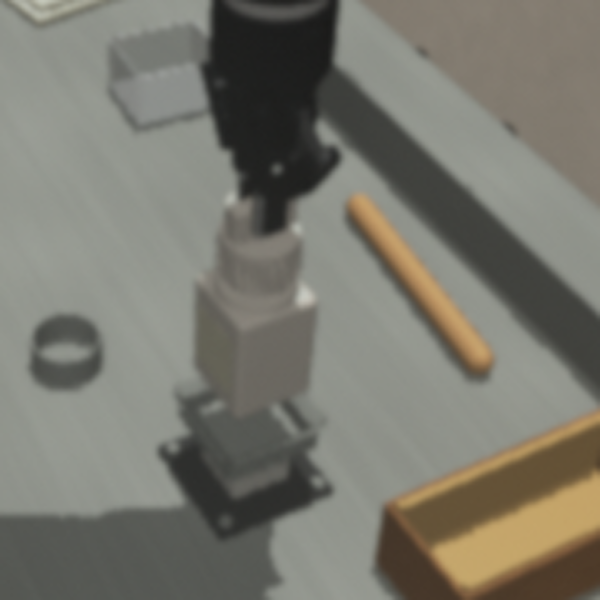

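The side view shows the bottle hanging upright, squarely over the socket. Lowering.

```bash
python3 -m creep '[[-1,-0.5,0,-10,0,0,0],[-1,0,0,-10,0,0,0],[-1,0,0,-5,0,0,0],[-1,0,0,-4,0,0,0],[-1,0,0,-4,0,0,0]]'
python3 -m creep '[[-1,0,0,-3,0,0,0],[-1,0,0,-3,0,0,0],[-1,0,0,-2,0,0,0],[-1,0,0,-2,0,0,0],[-1,0,0,0,0,0,0]]'
python3 -c 'from h import *;st()'
```

```text
t: 8.05
eef_pos: [0.5532, -0.1637, 0.2112]
tool_rot: [0.0, 1.0, 0.029, 0.0]
contact_force: [0.6, -1.5, -4.5]
gripper_width: 0.141
grasp_force: 78.8
t: 8.68
eef_pos: [0.553, -0.1635, 0.2012]
tool_rot: [-0.0, 1.0, 0.029, -0.0]
contact_force: [-0.6, -0.5, -4.8]
gripper_width: 0.141
grasp_force: 78.8
t 8.68 p [ 553.  -163.5  201.2] yaw_y -86.69 z [-1.e-04  0.e+00 -1.e+00] F [-0.6 -0.5 -4.8] T [0.   0.01 0.03] g 0.141 78.8 q [-0.44  0.45  0.83  1.87 -0.39  1.   -0.96]
```

```bash
python3 -m creep '[[-1,0,0,-2,0,0,0],[-1,0,0,-2,0,0,0],[-1,0,0,0,0,0,0]]'
python3 -m creep '[[-1,0,0,-1,0,0,0],[-1,0,0,-1,0,0,0],[-1,0,0,0,0,0,0]]'
python3 -m creep '[[-1,0,0,-1,0,0,0],[-1,0,0,0,0,0,0],[-1,0,0,0,0,0,0]]'
python3 -c 'from h import *;st()'
```

```text
t: 9.05
eef_pos: [0.553, -0.1635, 0.1971]
tool_rot: [-0.0, 1.0, 0.029, -0.0]
contact_force: [0.5, -0.1, -4.3]
gripper_width: 0.144
grasp_force: 78.8
t: 9.43
eef_pos: [0.553, -0.1635, 0.1952]
tool_rot: [-0.0, 1.0, 0.029, -0.0]
contact_force: [-0.5, -0.8, -4.5]
gripper_width: 0.144
grasp_force: 78.8
t: 9.8
eef_pos: [0.5534, -0.1637, 0.1949]
tool_rot: [-0.0, 1.0, 0.029, 0.0]
contact_force: [-2.0, 0.4, 3.5]
gripper_width: 0.142
grasp_force: 79.8
t 9.8 p [ 553.4 -163.7  194.9] yaw_y -86.69 z [ 9.e-04  1.e-04 -1.e+00] F [-2.   0.4  3.5] T [ 0.26  0.33 -0.01] g 0.142 79.8 q [-0.44  0.46  0.82  1.87 -0.4   0.98 -0.95]
```

```bash
python3 -m creep '[[-1,0,0,-2,0,0,0],[-1,0,0,-2,0,0,0],[-1,0,0,0,0,0,0]]' 110
python3 -m creep '[[-1,0,0,-1,0,0,0],[-1,0,0,-1,0,0,0],[-1,0,0,0,0,0,0],[-1,0,0,0,0,0,0]]'
python3 - <<'E'
from h import *
o,R=st()
im,d=read_camera("side");cv2.imwrite("pics/s3.png",cv2.resize(im[180:310,260:390],(600,600),interpolation=cv2.INTER_CUBIC)[:,:,::-1])
E
```

```text
t: 10.18
eef_pos: [0.5535, -0.1637, 0.1908]
tool_rot: [-0.0, 1.0, 0.029, 0.0]
contact_force: [-2.2, 2.0, 7.6]
gripper_width: 0.136
grasp_force: 109.4
t: 10.68
eef_pos: [0.5536, -0.1637, 0.1892]
tool_rot: [-0.0, 1.0, 0.029, 0.001]
contact_force: [-2.5, 1.3, 8.9]
gripper_width: 0.139
grasp_force: 109.7
t 10.68 p [ 553.6 -163.7  189.2] yaw_y -86.69 z [ 1.2e-03  3.0e-04 -1.0e+00] F [-2.5  1.3  8.9] T [0.37 0.65 0.03] g 0.139 109.7 q [-0.43  0.46  0.82  1.88 -0.41  0.97 -0.95]
```

View pics/s3.png

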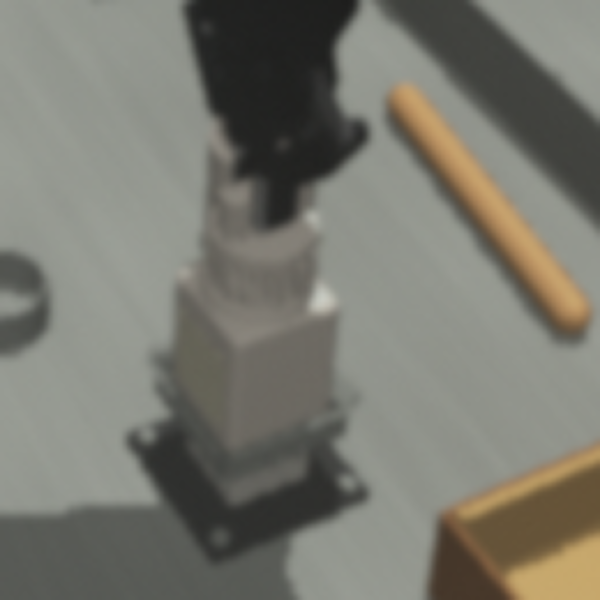

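The side view shows the bottle deep in the socket, upright, cap pressed about 5 mm. Now I twist counter-clockwise.

```bash
python3 -m creep '[[-1,0,0,-1,0,0,0.08],[-1,0,0,0,0,0,0.1],[-1,0,0,0,0,0,0.1],[-1,0,0,0,0,0,0.1],[-1,0,0,0,0,0,0.1]]'
python3 -c 'from h import *;st()'
```

```text
t: 11.35
eef_pos: [0.5549, -0.164, 0.1888]
tool_rot: [0.001, 0.964, 0.267, 0.002]
contact_force: [-0.7, 1.1, 9.2]
gripper_width: 0.138
grasp_force: 110.0
t 11.35 p [ 554.9 -164.   188.8] yaw_y -59.01 z [ 4.2e-03 -5.0e-04 -1.0e+00] F [-0.7  1.1  9.2] T [ 0.34  0.08 -0.07] g 0.138 110.0 q [-0.35  0.43  0.69  1.87 -0.33  0.95 -0.54]
```

```bash
python3 -m creep '[[-1,0,0,0,0,0,0.1],[-1,0,0,0,0,0,0.1],[-1,0,0,0,0,0,0.1],[-1,0,0,0,0,0,0.1],[-1,0,0,0,0,0,0.1]]' >/dev/null
python3 -m creep '[[-1,0,0,0,0,0,0.1],[-1,0,0,0,0,0,0.1],[-1,0,0,0,0,0,0.1],[-1,0,0,0,0,0,0.1],[-1,0,0,0,0,0,0]]'
python3 -c 'from h import *;st()'
```

```text
t: 12.6
eef_pos: [0.5548, -0.1639, 0.1889]
tool_rot: [0.001, 0.752, 0.659, 0.001]
contact_force: [-1.3, 1.6, 9.3]
gripper_width: 0.134
grasp_force: 110.0
t 12.6 p [ 554.8 -163.9  188.9] yaw_y -7.56 z [ 4.1e-03 -1.0e-04 -1.0e+00] F [-1.3  1.6  9.3] T [0.29 0.13 0.06] g 0.134 110.0 q [-0.19  0.39  0.47  1.86 -0.21  0.94  0.25]
```

```bash
python3 -m creep '[[-1,0,0,3,0,0,0],[-1,0,0,4,0,0,0],[-1,0,0,5,0,0,0],[-1,0,0,5,0,0,0],[-1,0,0,0,0,0,0]]'
python3 -c 'from h import *;st()'
```

```text
t: 13.22
eef_pos: [0.5529, -0.1636, 0.2043]
tool_rot: [-0.0, 0.753, 0.659, -0.0]
contact_force: [-0.1, -0.4, 0.1]
gripper_width: 0.134
grasp_force: 108.6
t 13.22 p [ 552.9 -163.6  204.3] yaw_y -7.63 z [-2.e-04 -0.e+00 -1.e+00] F [-0.1 -0.4  0.1] T [-0.05 -0.03 -0.01] g 0.134 108.6 q [-0.2   0.37  0.48  1.85 -0.2   0.97  0.24]
```

The vertical force is about 0, so the bottle's weight stayed in the stand. Lifting on.

```bash
python3 -m creep '[[-1,0,0,6,0,0,0],[-1,0,0,8,0,0,0],[-1,0,0,10,0,0,0],[-1,0,0,12,0,0,0],[-1,0,0,12,0,0,0]]' >/dev/null
python3 -m creep '[[-1,0,0,12,0,0,0],[-1,0,0,8,0,0,0],[-1,0,0,4,0,0,0],[-1,0,0,0,0,0,0],[-1,0,0,0,0,0,0]]'
python3 - <<'E'
from h import *
o,R=st()
im,d=read_camera("side");cv2.imwrite("pics/s4.png",cv2.resize(im[140:300,250:410],(600,600),interpolation=cv2.INTER_CUBIC)[:,:,::-1])
E
```

```text
t: 14.48
eef_pos: [0.5529, -0.1635, 0.2759]
tool_rot: [-0.0, 0.753, 0.659, -0.0]
contact_force: [0.7, 0.4, -0.5]
gripper_width: 0.136
grasp_force: 108.6
t 14.47 p [ 552.9 -163.5  275.9] yaw_y -7.62 z [-7.e-04  1.e-04 -1.e+00] F [ 0.7  0.4 -0.5] T [-0.04 -0.02  0.01] g 0.136 108.6 q [-0.22  0.29  0.5   1.77 -0.16  1.12  0.2 ]
```

View pics/s4.png

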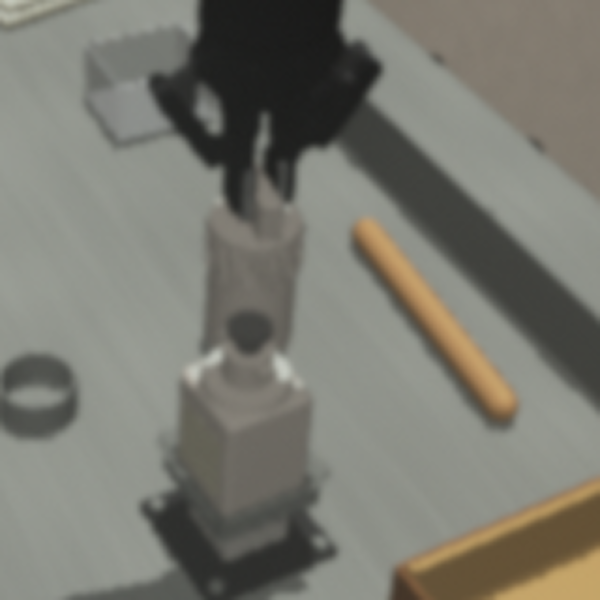

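The side view shows the open neck with its dark plunger at (250,330). The bottle is seated, and the cap is held above it at (255,235), with the jar behind. Handing in.

```bash
python3 -c 'from station import *;print(hand_in())'
```

```text
the job is handed in; nothing more can be done
None
```

The job is handed in, with no verdict shown: the closed bottle was seated in the stand's socket, its cap pressed and turned about 79° counter-clockwise, and the cap is held about 8 cm above where it sat, over the open bottle.

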